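Unlock the folding stay and shut the apple chest

ROBOT

A 6-joint arm with a two-finger parallel gripper is mounted at the origin on the work surface. World frame = base frame: x ahead of the robot, y to its left, z up, the work surface at z = 0. Lengths are in m, angles in rad, forces in N, time in s.
With the tool pointing down it reaches from about 0.3 to 0.875 m from the base axis. Payload 6.4 kg.
Tool frame: the origin (TCP) lies on the centre line of the jaws, within the pads' length; the fingertips stand 25 mm ahead of it and the grasp point (between the pads) lies 6 mm ahead of it; z points along the fingers, y is the line along which they close (so a half turn about z gives the same grasp; the last joint's range is limited). The gripper opens to 85 mm and grips with 20 to 120 N. Pads are 22 mm wide; open, the fingers measure 114 mm over their backs; the gripper's body (76 mm by 85 mm) begins 54 mm behind the grasp point. The pads swing forward as they close: fully open they stand 13 mm farther back than shut.
Start: joints at [-1.401, 0.181, 1.607, -0, 1.354, -0.206], TCP at [0.211, -0.535, 0.256] pointing down, gripper open.
Joint ranges: [-2.99, 2.99], [-0.89, 2.07], [0.3, 2.58], [-1.14, 4.28], [0, 2.63], [-3.12, 3.12]. Speed limits (rad/s): [2.57, 2.57, 3.01, 3.14, 3.14, 3.14].

INTERFACE

Orientations are given as a unit quaternion [w, x, y, z].
In Python, from bench import get_obs, camera, hand_in, spot_in gives the robot as it stands.
- The arm moves only by the shell command python3 -m jog 'ROWS'. ROWS is JSON, one flat list of numbers, 7 for each row, row after row: the shift along the tool's x, y, z in m, then the turn, a rotation vector about the tool's x, y, z in rad, then the closure, from 0 (fully open) to 1 (shut). A call has 1 to 20 rows; each row is the pose to reach, as a shift and turn from the pose commanded when the call began, along the tool's axes at that moment; what a row does not reach only later rows make up. A row lasts 1/8 s, in which the tool goes at most 62.5 mm and 10.7 degrees, less where a joint would pass 70% of its speed; a pose out of reach is approached as far as the arm can. A call with a gripper value outside its range is refused whole. The fingers move at their own pace and stop on an object; the grip force is fixed at half the most. Time passes only in rows, so rows that repeat a pose let the fingers close. It gives the time, the measured TCP pose, the force, the opening and the grip force at its end, in the units of the state.
- get_obs(): the state, without advancing time (a new reading comes with each control period).
- camera(name): name is "side" or "top"; returns a dict with "frame" (384x512x3 uint8, red, green, blue), "mtx" (3x3 intrinsics, pixels), "distortion" ([k1, k2, p1, p2, k3] as OpenCV has them; the pictures are not rectified), "extrinsics" (4x4, takes a point from camera to world coordinates). Camera axes: x right, y up, looking along -z (the intrinsics and any distortion apply to the point x, -y, -z); pixel columns grow to the right and rows downward; lengths in m; the calibration is good to about 2 mm. A picture is of the moment at which its call begins. There is no depth.
- hand_in(): hands the job in; it is judged then, once.
Trained networks look in a picture, given as the dict that the camera call returned (one of the last four; its "shot" number tells which), for a name from the list of things; names that differ only in an ending like _2 or _b are one class to them, and where a whole thing is asked for, a point or a joint stands for the part that bears it (a point fixed in the world has none). Each returns a list of dicts, best first, with "confidence" (0 to 1); they miss things now and then, are a little off and sometimes report something else, mostly with a low value. They report only what shows in the picture. A call takes as long as a camera call.
- spot_in(picture, name): "xyz" ([x, y, z] in m, in world coordinates, good to about 4 mm: the middle of the surface that is visible of it).
The state is a dict: "time_s": time; "q": joint angles; "dq": joint speeds; "joint_efforts": joint torques, N m; "eef_pos": TCP position; "eef_rot": TCP orientation; "wrist_force": force on the tool from outside, world axes, zero at the start; "torque": the same for the moment, N m; "opening": opening from 0.0 (shut) to 1.0 (fully open); "grasp_force": force on a finger pad.
Only numpy, scipy, OpenCV 4.12 (cv2) and the standard library are available. Lean on these libraries where they do the work, as an engineer would, in place of code of your own. Each camera call takes 0.05 s, during which the arm holds its last target. There are 200 camera calls.

TASK

Shut the apple chest: take the red bar on its folding stay, lift the knee forward past centre so that the stay unlocks while the lid is still up, then gently lower the lid and push it firmly home with the fingers, squeezing past its bumpers until it seats on the felt seal. Do not strain the lid or the stay, do not let the lid slam, and leave the apples, jar, bottle, mug and bowl where they are.

Things in the scene. Friction and masses are not known exactly. Their poses are not given: they have to be found in the camera images.
- chest: Apple chest: fixed pale wooden open box 200 (x) by 260 (y) by 140 mm high, on the table. Origin: centre of its underside; x from its front (robot side) to its hinged back, y to its left. On the front rim, 90 mm either side of the middle, two sprung rubber bumpers, 9 mm across, stand 12 mm proud (0.2 to 1.9 N each); between them a grey felt seal strip, worn by an unknown amount, stands 2 to 8.5 mm proud.
- lid: Dark wooden lid 200 deep, 250 wide, 14 mm thick, 0.35 to 0.65 kg. Origin: mid hinge line; -x runs along its underside to the free edge, z is the outer face's normal (a 6 mm raised strip crosses that face 85 to 115 mm from the hinge). Stiff hinge (0.5 N m friction): it stays where it is put, though a heavy one may sink slowly when low. Never load it with more than 25 N.
- lid_angle (a joint): Lid angle in rad: 0 = propped up as found (80 degrees open); grows as the lid comes down. It meets the bumpers at about 1.335 and needs 3 to 8 N near the free edge to go on; home is where it seats on the felt seal, anywhere from 1.352 to 1.386 (the seal gives about 1 mm per 10 N). Seat it there with a firm push of 12 to 18 N, held for half a second; it then stays home.
- knee_fold (a joint): Bend of the stay's knee in rad: 0 = locked on its stop, sagging past centre; 0.25 = dead centre (links in line, lid raised by 0.02 rad); above that unlocked, folding further as the lid comes down, to about 2.9 with the lid shut. The knee rubs (0.3 N m) and stays where it is left; lifting it off the stop takes about 3 to 8 N at the bar.
- lower_link: The stay on the chest's right side (chest -y): flat brass lower link, 106 mm between pivots, carrying the knee with its red bar and a steel upper link, also 106 mm, to a pin on the lid's right edge 160 mm from the hinge. Origin: the lower pivot; x runs along the lower link to the knee. Never load the stay with more than 60 N, squeezing included.
- stay_pivot (a point): Lower pivot of the stay, fixed on the chest at (-25, -137, 115) mm. Knee and bar swing round it on a 106 mm radius: from up and back (chest x = 39, z = 200 mm, locked), forward and over the top, then down at the front (z about 45 mm, lid shut). Pulling the bar about 110 mm forward along this arc brings the lid about half way down.
- grip_bar (a point): Middle of the red grip bar at the knee: round, 14 mm thick, along the chest's y axis, sticking out about 80 mm from the links with a 22 mm end disc. The point is on the bar's axis, 60 mm outwards (chest -y) of the lower link and 27 mm inside the end disc. The bar turns with the upper link, so it must be able to turn between the fingers.
- lid_hinge (a point): Middle of the lid's hinge line, at chest (100, 0, 140) mm.
- lid_press (a point): Point on the lid's outer face, mid width, 170 mm from the hinge and 30 mm from the free edge: a good place to push the lid down.
- apple_a: Loose red apple, 72 mm across, in front of the chest. Bystander; origin under its centre.
- apple_b: Loose red apple, 72 mm across, in front of the chest. Bystander; origin under its centre.
- apple_c: Loose red apple, 72 mm across, left of the chest. Bystander; origin under its centre.
- jar: Glass jar with white cap, 72 mm across, 110 mm high. Bystander; origin under its centre.
- vinegar: Amber bottle with yellow cap, 76 mm across, 210 mm high. Bystander; origin under its centre.
- mug: Blue mug, 80 mm across, 90 mm high. Bystander; origin under its centre.
- bowl: White bowl, 120 mm across, 50 mm high. Bystander; origin under its centre.

How it is judged:
By the outcome, as a careful person would: the job done as asked, in the order asked, and still so for the second after the job is handed in, with the robot touching nothing.
It also fails if it takes over 72 s, if anything falls off the work surface, if the arm or the gripper's body presses on something with over 40 N, if the wrist force passes 120 N, or if a joint passes its speed limit or range.

## Working session

There is one attempt and no reset: what is moved stays moved. The work goes in short steps, Python scripts to look and compute and a shell command to move; the robot and the scene stay as the last step left them, time stands still between calls to the robot, and variables do not carry over. Pictures are saved under pics/ and viewed, at most 10 in all, crops included, and the job is handed in when it is done.

```bash
mkdir -p pics
python3 - <<'E'
from bench import *
import cv2,numpy as np
o=get_obs();print({k:np.round(v,3).tolist() for k,v in o.items()})
for n in("side","top"):
    c=camera(n);cv2.imwrite(f"pics/{n}0.png",c["frame"][:,:,::-1])
    print(n,np.round(c["extrinsics"],3).tolist())
    for t in("chest","lid","lower_link","grip_bar","stay_pivot","lid_press","lid_hinge","apple_a","jar","vinegar","mug","bowl"):
        try:
            print(t,[(np.round(d["xyz"],3).tolist(),round(d["confidence"],2)) for d in spot_in(c,t)][:4])
        except Exception as e: print(t,e)
E
```

```text
{'time_s': 0.0, 'q': [-1.401, 0.182, 1.608, 0.0, 1.354, -0.206], 'dq': [-0.001, 0.001, -0.0, 0.001, 0.0, 0.001], 'joint_efforts': [-0.0, -44.487, -35.134, -0.0, 0.009, 0.0], 'eef_pos': [0.211, -0.534, 0.255], 'eef_rot': [-0.001, 0.982, 0.187, 0.0], 'wrist_force': [0.343, 0.398, -0.496], 'torque': [0.038, 0.015, 0.032], 'grasp_force': 0.0, 'opening': 0.998}
side [[-0.928, 0.28, -0.244, 0.162], [-0.372, -0.714, 0.594, 0.897], [-0.008, 0.642, 0.767, 1.314], [0.0, 0.0, 0.0, 1.0]]
chest [([0.617, 0.089, 0.09], 0.97)]
lid [([0.662, 0.125, 0.284], 0.89)]
lower_link [([0.652, -0.05, 0.212], 0.55), ([0.558, 0.439, 0.108], 0.34)]
grip_bar []
stay_pivot [([0.611, 0.094, 0.089], 0.76)]
lid_press [([0.665, 0.128, 0.283], 0.56), ([0.652, -0.048, 0.212], 0.26), ([0.611, 0.093, 0.09], 0.24)]
lid_hinge [([0.614, 0.092, 0.087], 0.6)]
apple_a [([0.359, 0.16, 0.056], 0.89), ([0.41, -0.011, 0.052], 0.78), ([0.524, 0.283, 0.058], 0.62)]
jar [([0.557, 0.44, 0.107], 0.69)]
vinegar [([0.423, -0.349, 0.118], 0.69)]
mug [([0.559, -0.38, 0.06], 0.66)]
bowl [([0.401, 0.332, 0.024], 0.82)]
top [[-0.009, 0.99, -0.142, 0.332], [-1.0, -0.01, -0.002, 0.024], [-0.004, 0.142, 0.99, 1.575], [0.0, 0.0, 0.0, 1.0]]
chest [([0.616, 0.078, 0.079], 0.87)]
lid [([0.663, 0.086, 0.337], 0.81), ([0.405, 0.346, 0.023], 0.72)]
lower_link [([0.65, -0.067, 0.208], 0.79)]
grip_bar [([0.66, 0.091, 0.335], 0.73), ([0.653, -0.078, 0.208], 0.69), ([0.616, 0.076, 0.078], 0.38)]
stay_pivot [([0.614, 0.078, 0.081], 0.68)]
lid_press [([0.656, 0.089, 0.332], 0.68)]
lid_hinge [([0.611, 0.078, 0.081], 0.76)]
apple_a [([0.362, 0.149, 0.061], 0.84), ([0.532, 0.266, 0.063], 0.81), ([0.411, -0.027, 0.058], 0.8), ([0.658, 0.092, 0.333], 0.55)]
jar [([0.566, 0.425, 0.109], 0.83), ([0.66, 0.09, 0.339], 0.31)]
vinegar [([0.425, -0.36, 0.142], 0.69)]
mug [([0.571, -0.408, 0.041], 0.64)]
bowl [([0.402, 0.348, 0.023], 0.79)]
```

View pics/side0.png

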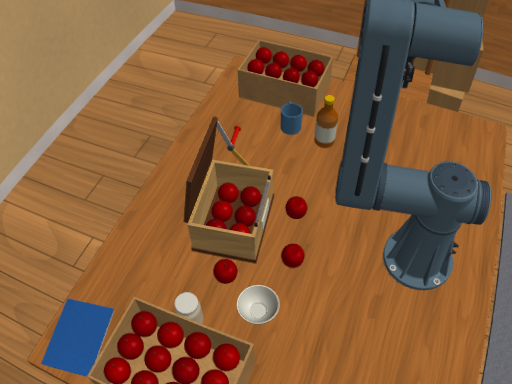

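View pics/top0.png

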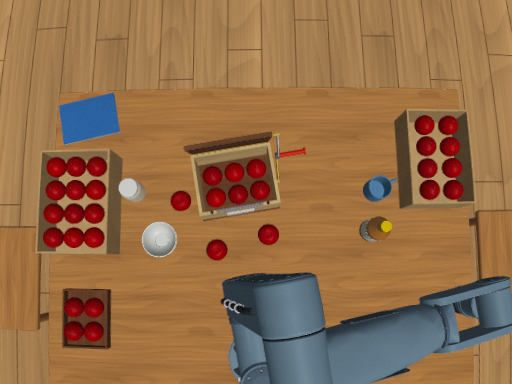

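Side: chest rim around (190-270,165-255), red bar at (232-240,127-147). Top: chest rim at (192-281,140-219), bar at (280-305,150-156). I'll enlarge both to fit the chest pose.

Run:
```python
import cv2
a=cv2.imread("pics/side0.png")[110:270,170:290]; b=cv2.imread("pics/top0.png")[120:230,180:320]
cv2.imwrite("pics/sc.png",cv2.resize(a,None,fx=3.7,fy=3.7,interpolation=cv2.INTER_CUBIC))
cv2.imwrite("pics/tc.png",cv2.resize(b,None,fx=5,fy=5,interpolation=cv2.INTER_CUBIC))
```

```text
(no output)
```

View pics/sc.png

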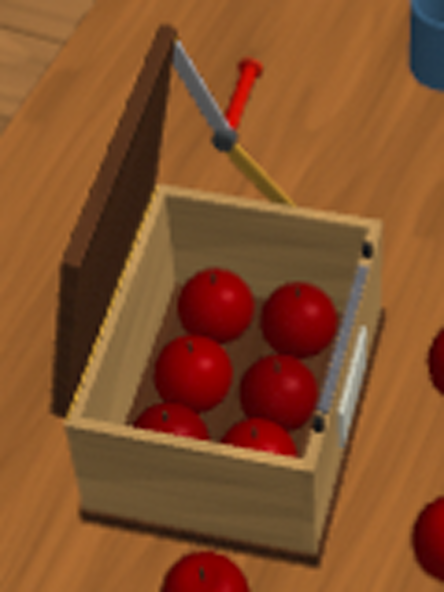

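View pics/tc.png

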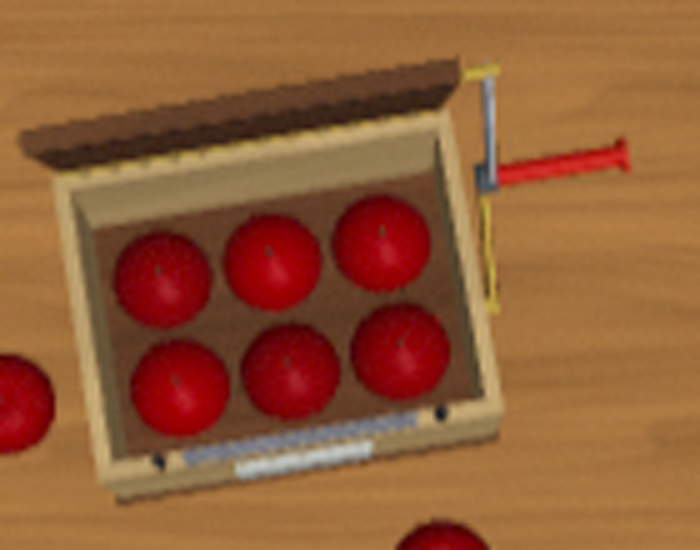

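```bash
cat > h.py <<'E'
import numpy as np,cv2,json
from bench import *
from scipy.spatial.transform import Rotation as R
from scipy.optimize import least_squares
def proj(c,P):
    E=np.linalg.inv(np.array(c["extrinsics"]));p=np.atleast_2d(P)@E[:3,:3].T+E[:3,3]
    p=p*[1,-1,-1]
    return cv2.projectPoints(p,np.zeros(3),np.zeros(3),np.array(c["mtx"],float),np.array(c["distortion"],float))[0][:,0]
def toW(s,P):
    P=np.atleast_2d(P)/1000.;c,n=np.cos(s[2]),np.sin(s[2])
    return P@np.array([[c,n,0],[-n,c,0],[0,0,1]])+[s[0],s[1],0]
def tool(target,yaw=None,pitch=None):
    o=get_obs();w,x,y,z=o["eef_rot"];r=R.from_quat([x,y,z,w])
    print("t",o["time_s"],"pos",np.round(o["eef_pos"],4),"F",np.round(o["wrist_force"],1),"open",round(o["opening"],3))
    print("shift",np.round(r.inv().apply(np.array(target)-o["eef_pos"]),4))
    if yaw is not None:
        g=R.from_matrix(np.array([[np.cos(yaw),np.sin(yaw),0],[np.sin(yaw),-np.cos(yaw),0],[0,0,-1]]).T.T)
        print("turn",np.round((r.inv()*g).as_rotvec(),4))
E
python3 - <<'E'
from h import *
cs=camera("side");ct=camera("top")
S=np.array([[68,420],[318,465],[382,222],[160,188],[367,247],[318,422]])/3.7+[170,110]
T=np.array([[58,180],[100,482],[500,410],[445,112],[441,412],[158,460]])/5+[180,120]
rim=[[100,130,140],[-100,130,140],[-100,-130,140],[100,-130,140]]
PS=np.array(rim+[[-94,-90,152],[-94,90,152]])
PT=np.array(rim+[[-94,-90,152],[-94,90,152]])
f=lambda s:np.r_[(proj(cs,toW(s,PS))-S).ravel(),(proj(ct,toW(s,PT))-T).ravel()]
r=least_squares(f,[.61,.08,.15],x_scale=[.01,.01,.05],loss="soft_l1",diff_step=1e-4)
print(r.x,np.round(r.fun.reshape(-1,2),1).tolist());s=r.x
json.dump(list(s),open("s.json","w"))
K=[[39,-137,200],[39,-228,200]]
print((proj(cs,toW(s,K))-[170,110])*3.7,(proj(ct,toW(s,K))-[180,120])*5)
print("bar",toW(s,[39,-197,200]),"pivot",toW(s,[-25,-197,115]))
tool(toW(s,[39,-199,320])[0],s[2]+np.pi/2)
E
```

```text
[0.58670854 0.07962153 0.16139522] [[-0.6, 1.0], [-0.8, 1.3], [0.3, -0.8], [-0.7, -1.5], [-0.1, -0.9], [0.2, -1.2], [-1.4, -0.1], [-0.3, 0.4], [0.7, 0.9], [0.6, -0.0], [-0.1, 0.4], [-0.1, 0.5]]
[[223.48650153 139.72577521]
 [250.09855414  65.7801225 ]] [[480.24335337 180.02048436]
 [624.93986112 155.83258172]]
bar [[ 0.6568587  -0.10855114  0.2       ]] pivot [[ 0.59369044 -0.11883565  0.115     ]]
t 1.4 pos [ 0.2111 -0.5349  0.2563] F [-0.5 -0.3 -0.8] open 1.001
shift [ 0.5707 -0.231  -0.0637]
turn [-0.0000e+00 -1.0000e-04 -1.3564e+00]
```

Chest pose fits well (bar predicted within a pixel). Moving above the bar.

```bash
python3 -m jog '[0,0,-0.06,0,0,0,0, 0.05,-0.02,-0.1,0,0,-0.15,0.2, 0.1,-0.04,-0.1,0,0,-0.3,0.3, 0.15,-0.06,-0.1,0,0,-0.45,0.3, 0.2,-0.08,-0.1,0,0,-0.6,0.3, 0.25,-0.1,-0.1,0,0,-0.75,0.3, 0.3,-0.12,-0.1,0,0,-0.9,0.3, 0.35,-0.14,-0.1,0,0,-1.05,0.3, 0.4,-0.16,-0.1,0,0,-1.2,0.3, 0.45,-0.18,-0.1,0,0,-1.3,0.3, 0.5,-0.2,-0.1,0,0,-1.356,0.3, 0.55,-0.22,-0.09,0,0,-1.356,0.3, 0.571,-0.231,-0.064,0,0,-1.356,0.3, 0.571,-0.231,-0.064,0,0,-1.356,0.3, 0.571,-0.231,-0.064,0,0,-1.356,0.3, 0.571,-0.231,-0.064,0,0,-1.356,0.3]'
python3 - <<'E'
from h import *
s=json.load(open("s.json"))
tool(toW(s,[39,-199,207])[0],s[2]+np.pi/2)
c=camera("top");cv2.imwrite("pics/t1.png",c["frame"][:,:,::-1])
E
```

```text
time_s: 3.4
eef_pos: [0.6574, -0.1117, 0.3218]
eef_rot: [0.001, 0.648, 0.761, 0.0]
wrist_force: [-0.5, 0.7, 0.7]
opening: 0.698
grasp_force: 0.0
t 3.4 pos [ 0.6574 -0.1117  0.3218] F [-0.5  0.7  0.7] open 0.698
shift [ 0.0013 -0.0002  0.1148]
turn [ 0.0018  0.0012 -0.0018]
```

```bash
python3 -m jog '[0,0,0.04,0,0,0,0.3, 0.001,0,0.08,0,0,0,0.3, 0.001,0,0.115,0,0,0,0.3, 0.001,0,0.115,0,0,0,0.3, 0.001,0,0.115,0,0,0,0.6, 0.001,0,0.115,0,0,0,0.77, 0.001,0,0.115,0,0,0,0.77, 0.001,0,0.115,0,0,0,0.77]'
python3 - <<'E'
from h import *
s=json.load(open("s.json"))
tool(toW(s,[39,-199,207])[0],s[2]+np.pi/2)
c=camera("side");im=c["frame"][90:190,190:290,::-1];cv2.imwrite("pics/s2.png",cv2.resize(im,None,fx=5,fy=5,interpolation=cv2.INTER_CUBIC))
# stay/lid kinematics: knee angle a about pivot -> lid opening
pv=np.array([-25,115.]);h=np.array([100,140.])
E
```

```text
time_s: 4.45
eef_pos: [0.6576, -0.1095, 0.2061]
eef_rot: [0.001, 0.648, 0.762, 0.0]
wrist_force: [-1.0, 0.4, 0.3]
opening: 0.228
grasp_force: 0.0
t 4.45 pos [ 0.6576 -0.1095  0.2061] F [-1.   0.4  0.3] open 0.228
shift [-0.001  -0.0005 -0.0009]
turn [ 0.001   0.0005 -0.0003]
```

View pics/s2.png

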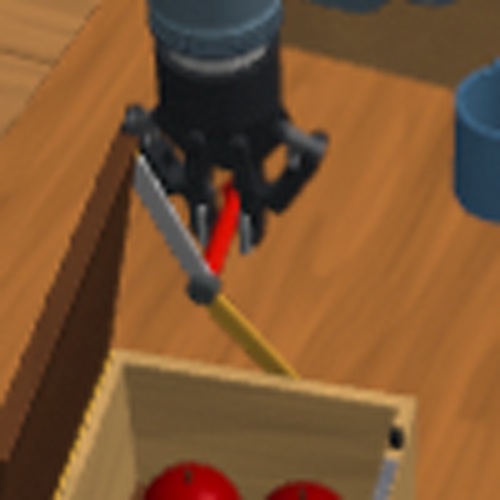

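Fingers straddle the bar (red between pads near (230,210)). I hold it caged, not squeezed, and swing along the arc past centre.

```bash
python3 -m jog '[0,-0.004,-0.003,0,0,0,0.77, 0,-0.0076,-0.0052,0,0,0,0.77, 0,-0.0115,-0.0076,0,0,0,0.77, 0,-0.0157,-0.0098,0,0,0,0.77, 0,-0.02,-0.0118,0,0,0,0.77, 0,-0.0241,-0.0136,0,0,0,0.77, 0,-0.0285,-0.0153,0,0,0,0.77, 0,-0.0328,-0.0167,0,0,0,0.77]'
python3 - <<'E'
from h import *
s=json.load(open("s.json"))
tool(toW(s,[-65,-199,220])[0],s[2]+np.pi/2)
E
```

```text
time_s: 5.5
eef_pos: [0.6253, -0.1144, 0.2218]
eef_rot: [0.001, 0.648, 0.762, 0.001]
wrist_force: [5.3, 1.0, -4.7]
opening: 0.229
grasp_force: 2.6
t 5.5 pos [ 0.6253 -0.1144  0.2218] F [ 5.3  1.  -4.7] open 0.229
shift [-0.0013 -0.0719  0.0017]
turn [ 0.0018 -0.0002 -0.0002]
```

```bash
python3 -m jog '[0,-0.005,-0.0015,0,0,0,0.77, 0,-0.009,-0.0023,0,0,0,0.77, 0,-0.014,-0.0033,0,0,0,0.77, 0,-0.018,-0.0038,0,0,0,0.77, 0,-0.024,-0.0043,0,0,0,0.77, 0,-0.028,-0.0045,0,0,0,0.77, 0,-0.033,-0.0046,0,0,0,0.77, 0,-0.038,-0.0044,0,0,0,0.77, 0,-0.042,-0.004,0,0,0,0.77, 0,-0.046,-0.0036,0,0,0,0.77, 0,-0.05,-0.003,0,0,0,0.77]'
python3 - <<'E'
from h import *
s=json.load(open("s.json"))
tool(toW(s,[-65,-199,220])[0],s[2]+np.pi/2)
c=camera("side");im=c["frame"][90:230,170:290,::-1];cv2.imwrite("pics/s3.png",cv2.resize(im,None,fx=4,fy=4,interpolation=cv2.INTER_CUBIC))
E
```

```text
time_s: 6.88
eef_pos: [0.5763, -0.1223, 0.2251]
eef_rot: [0.001, 0.648, 0.762, 0.001]
wrist_force: [5.9, 1.7, -3.1]
opening: 0.227
grasp_force: 3.0
t 6.875 pos [ 0.5763 -0.1223  0.2251] F [ 5.9  1.7 -3.1] open 0.227
shift [-0.0014 -0.0223  0.005 ]
turn [ 0.0027 -0.0002 -0.0002]
```

View pics/s3.png

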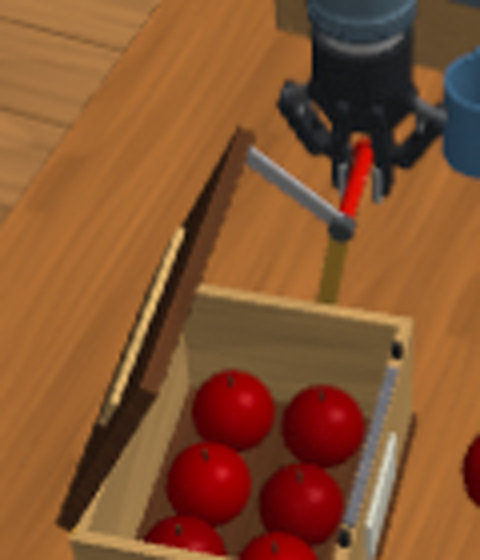

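```bash
python3 -m jog '[0,-0.005,0.0011,0,0,0,0.77, 0,-0.01,0.0024,0,0,0,0.77, 0,-0.0155,0.0041,0,0,0,0.77, 0,-0.0205,0.006,0,0,0,0.77, 0,-0.0255,0.0083,0,0,0,0.77, 0,-0.0306,0.0107,0,0,0,0.77, 0,-0.0355,0.0135,0,0,0,0.77, 0,-0.0401,0.0164,0,0,0,0.77, 0,-0.0445,0.0197,0,0,0,0.77, 0,-0.0489,0.0231,0,0,0,0.77, 0,-0.0489,0.0231,0,0,0,0.77]'
python3 - <<'E'
from h import *
s=json.load(open("s.json"))
tool(toW(s,[-65,-199,320])[0],s[2]+np.pi/2)
c=camera("side");im=c["frame"][90:230,170:290,::-1];cv2.imwrite("pics/s4.png",cv2.resize(im,None,fx=4,fy=4,interpolation=cv2.INTER_CUBIC))
E
```

```text
time_s: 8.3
eef_pos: [0.5265, -0.1309, 0.2013]
eef_rot: [-0.001, 0.648, 0.762, -0.001]
wrist_force: [1.5, -0.6, -0.2]
opening: 0.229
grasp_force: 0.5
t 8.3 pos [ 0.5265 -0.1309  0.2013] F [ 1.5 -0.6 -0.2] open 0.229
shift [-0.0009  0.0281 -0.1187]
turn [-0.0016 -0.0001 -0.0008]
```

View pics/s4.png

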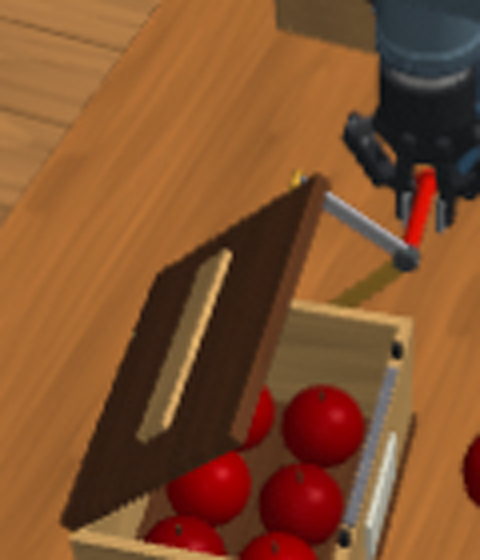

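```bash
python3 -m jog '[0,0,0,0,0,0,0.6, 0,0,0,0,0,0,0.45, 0,0,0,0,0,0,0.45, 0,0,-0.03,0,0,0,0.45, 0,0,-0.07,0,0,0,0.45, 0,0,-0.12,0,0,0,0.45, 0,0,-0.155,0,0,0,0.6, 0.05,0.02,-0.155,0,0,0,1, 0.1,0.05,-0.155,0,0,0,1, 0.15,0.07,-0.155,0,0,0,1, 0.199,0.093,-0.155,0,0,0,1, 0.199,0.093,-0.155,0,0,0,1, 0.199,0.093,-0.155,0,0,0,1]'
python3 - <<'E'
from h import *
s=json.load(open("s.json"))
tool(toW(s,[0,0,320])[0],s[2]+np.pi/2)
# lid angle from side picture: free-edge corners (z=0 underside & z=14 outer)
c=camera("side");im=c["frame"][:,:,::-1];cv2.imwrite("pics/s5.png",cv2.resize(im[90:230,170:290],None,fx=4,fy=4,interpolation=cv2.INTER_CUBIC))
for th in (35,40,45,50):
    t=np.radians(th);u=np.array([-np.cos(t),0,np.sin(t)]);n=np.array([np.sin(t),0,np.cos(t)])
    P=[np.array([100,y,140])+200*u+14*n for y in(-125,125)]
    print(th,np.round((proj(c,toW(s,P))-[170,90])*4).tolist())
E
```

```text
time_s: 9.98
eef_pos: [0.587, 0.0807, 0.3566]
eef_rot: [-0.0, 0.648, 0.762, -0.0]
wrist_force: [0.1, -0.2, -0.1]
opening: -0.001
grasp_force: 0.0
t 9.975 pos [0.587  0.0807 0.3566] F [ 0.1 -0.2 -0.1] open -0.001
shift [-0.0011 -0.0004  0.0366]
turn [-0.0007  0.0004  0.0004]
35 [[357.0, 200.0], [274.0, 465.0]]
40 [[341.0, 186.0], [256.0, 450.0]]
45 [[324.0, 171.0], [237.0, 436.0]]
50 [[305.0, 158.0], [215.0, 422.0]]
```

View pics/s5.png

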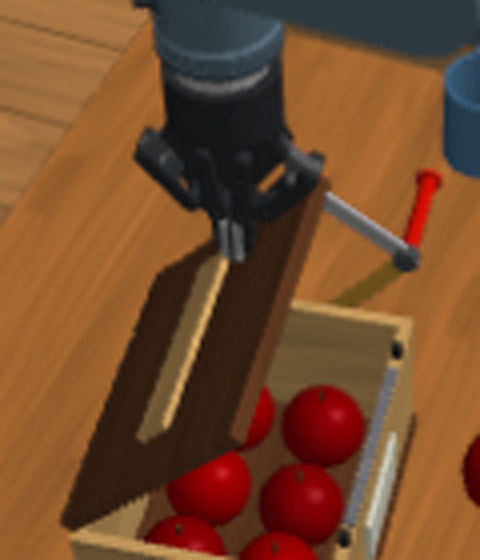

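Lid is about 45° open (corner near (325,178)); fingertips sit closed above the lid. Descend to contact.

```bash
python3 -m jog '[0,0,0.02,0,0,0,1, 0,0,0.04,0,0,0,1, 0,0,0.05,0,0,0,1, 0,0,0.054,0,0,0,1, 0,0,0.056,0,0,0,1, 0,0,0.058,0,0,0,1, 0,0,0.06,0,0,0,1]'
python3 -m jog '[0,0,0.002,0,0,0,1, 0,0,0.004,0,0,0,1]'
python3 - <<'E'
from h import *
# contact path: tip centre offset for lid opening th, contact r=172 with front edge 12mm ahead (fading)
for th in (45,40,35,30,25,20,15,10,5,3.5):
    t=np.radians(th);x=100-172*np.cos(t)+14*np.sin(t);z=140+172*np.sin(t)+14*np.cos(t)
    print(th,round(x+11.7,1),round(271.5-z,1))
E
```

```text
time_s: 10.9
eef_pos: [0.5874, 0.0808, 0.2973]
eef_rot: [0.0, 0.648, 0.762, 0.0]
wrist_force: [-0.4, 0.3, 1.9]
opening: -0.003
grasp_force: 1.2
time_s: 11.15
eef_pos: [0.5878, 0.0808, 0.2939]
eef_rot: [0.001, 0.648, 0.762, 0.001]
wrist_force: [0.1, 0.4, 4.4]
opening: 0.0
grasp_force: 1.8
45 -0.0 -0.0
40 -11.1 10.2
35 -21.2 21.4
30 -30.3 33.4
25 -38.3 46.1
20 -45.1 59.5
15 -50.8 73.5
10 -55.3 87.8
5 -58.4 102.6
3.5 -59.1 107.0
```

```bash
python3 -m jog '[0,-0.004,0.0025,0,0,0,1, 0,-0.0075,0.005,0,0,0,1, 0,-0.011,0.0076,0,0,0,1, 0,-0.0145,0.0112,0,0,0,1, 0,-0.018,0.015,0,0,0,1, 0,-0.021,0.0188,0,0,0,1, 0,-0.024,0.0228,0,0,0,1, 0,-0.027,0.0268,0,0,0,1, 0,-0.03,0.0308,0,0,0,1]'
```

```text
time_s: 12.28
eef_pos: [0.5571, 0.0759, 0.2618]
eef_rot: [-0.0, 0.648, 0.762, -0.0]
wrist_force: [0.7, 0.6, 3.1]
opening: -0.003
grasp_force: 1.3
```

```bash
python3 -m jog '[0,-0.0035,0.0042,0,0,0,1, 0,-0.007,0.0085,0,0,0,1, 0,-0.01,0.0127,0,0,0,1, 0,-0.013,0.017,0,0,0,1, 0,-0.0155,0.0215,0,0,0,1, 0,-0.018,0.0261,0,0,0,1, 0,-0.0205,0.0308,0,0,0,1, 0,-0.023,0.0355,0,0,0,1, 0,-0.025,0.0401,0,0,0,1, 0,-0.0275,0.0448,0,0,0,1, 0,-0.03,0.0495,0,0,0,1, 0,-0.031,0.053,0,0,0,1]'
python3 - <<'E'
from h import *
s=json.load(open("s.json"))
for th in (10,5,3.5,2,1):
    t=np.radians(th);print(th,round(.14+.17*np.sin(t)+.014*np.cos(t)+.025,4))
tool(toW(s,[-70,0,200])[0],s[2]+np.pi/2)
E
```

```text
time_s: 13.78
eef_pos: [0.5266, 0.071, 0.2086]
eef_rot: [-0.0, 0.648, 0.762, -0.0]
wrist_force: [0.6, 0.0, 1.5]
opening: -0.001
grasp_force: 0.6
10 0.2083
5 0.1938
3.5 0.1894
2 0.1849
1 0.182
t 13.775 pos [0.5266 0.071  0.2086] F [0.6 0.  1.5] open -0.001
shift [-0.0011 -0.0092  0.0087]
turn [-0.0007 -0.0001 -0.0004]
```

```bash
python3 -m jog '[0,-0.002,0.003,0,0,0,1, 0,-0.004,0.006,0,0,0,1, 0,-0.006,0.009,0,0,0,1, 0,-0.007,0.012,0,0,0,1, 0,-0.008,0.0145,0,0,0,1, 0,-0.008,0.0165,0,0,0,1]'
python3 -m jog '[0,0,0.001,0,0,0,1, 0,0,0.002,0,0,0,1, 0,0,0.003,0,0,0,1]'
python3 -m jog '[0,0,0.0005,0,0,0,1, 0,0,0.001,0,0,0,1, 0,0,0.001,0,0,0,1]'
```

```text
time_s: 14.52
eef_pos: [0.5187, 0.0697, 0.1923]
eef_rot: [-0.0, 0.648, 0.762, -0.0]
wrist_force: [-0.8, -0.0, 0.3]
opening: -0.003
grasp_force: 0.5
time_s: 14.9
eef_pos: [0.519, 0.0697, 0.1896]
eef_rot: [-0.0, 0.648, 0.762, -0.0]
wrist_force: [-1.2, -0.2, 1.5]
opening: 0.002
grasp_force: 0.6
time_s: 15.28
eef_pos: [0.5191, 0.0697, 0.1886]
eef_rot: [0.0, 0.648, 0.762, 0.0]
wrist_force: [-0.0, -1.8, 0.5]
opening: -0.001
grasp_force: 0.3
```

```bash
python3 -m jog '[0,0,0.0005,0,0,0,1, 0,0,0.001,0,0,0,1, 0,0,0.001,0,0,0,1]'
```

```text
time_s: 15.65
eef_pos: [0.5191, 0.0697, 0.1876]
eef_rot: [0.0, 0.648, 0.762, -0.0]
wrist_force: [-0.5, 0.1, 1.4]
opening: -0.001
grasp_force: 0.6
```

```bash
python3 -m jog '[0,0,0.0005,0,0,0,1, 0,0,0.001,0,0,0,1, 0,0,0.001,0,0,0,1]'; python3 -m jog '[0,0,0.0003,0,0,0,1, 0,0,0.0005,0,0,0,1]'; python3 -m jog '[0,0,0.0003,0,0,0,1, 0,0,0.0005,0,0,0,1]'
```

```text
time_s: 16.02
eef_pos: [0.5191, 0.0697, 0.1865]
eef_rot: [-0.0, 0.648, 0.762, 0.0]
wrist_force: [-0.5, -0.0, 0.7]
opening: -0.004
grasp_force: 0.6
time_s: 16.27
eef_pos: [0.519, 0.0697, 0.1861]
eef_rot: [-0.0, 0.648, 0.762, -0.0]
wrist_force: [-1.5, 0.7, 2.5]
opening: 0.002
grasp_force: 1.2
time_s: 16.52
eef_pos: [0.519, 0.0697, 0.1856]
eef_rot: [-0.0, 0.648, 0.762, -0.0]
wrist_force: [-1.4, -0.6, 3.3]
opening: -0.001
grasp_force: 1.3
```

```bash
python3 -m jog '[0,0,0.0003,0,0,0,1, 0,0,0.0005,0,0,0,1]'; python3 -m jog '[0,0,0.0003,0,0,0,1, 0,0,0.0005,0,0,0,1]'; python3 -m jog '[0,0,0.0003,0,0,0,1, 0,0,0.0005,0,0,0,1]'
```

```text
time_s: 16.77
eef_pos: [0.519, 0.0697, 0.1851]
eef_rot: [-0.0, 0.648, 0.762, -0.0]
wrist_force: [-1.7, -1.3, 3.2]
opening: -0.003
grasp_force: 1.4
time_s: 17.02
eef_pos: [0.519, 0.0697, 0.1846]
eef_rot: [-0.0, 0.648, 0.762, -0.0]
wrist_force: [-2.4, 0.1, 3.7]
opening: 0.002
grasp_force: 1.4
time_s: 17.27
eef_pos: [0.519, 0.0697, 0.1841]
eef_rot: [-0.0, 0.648, 0.762, -0.0]
wrist_force: [-2.8, -1.0, 3.5]
opening: 0.003
grasp_force: 1.5
```

```bash
python3 -m jog '[0,0,0.0003,0,0,0,1, 0,0,0.0006,0,0,0,1]'; python3 -m jog '[0,0,0.0003,0,0,0,1, 0,0,0.0006,0,0,0,1]'; python3 -m jog '[0,0,0.0003,0,0,0,1, 0,0,0.0006,0,0,0,1]'
```

```text
time_s: 17.52
eef_pos: [0.5191, 0.0697, 0.1835]
eef_rot: [0.0, 0.648, 0.762, -0.0]
wrist_force: [-1.5, -1.5, 3.4]
opening: 0.002
grasp_force: 1.6
time_s: 17.77
eef_pos: [0.519, 0.0697, 0.1829]
eef_rot: [-0.0, 0.648, 0.762, -0.0]
wrist_force: [-2.4, 0.2, 4.2]
opening: -0.002
grasp_force: 1.9
time_s: 18.02
eef_pos: [0.519, 0.0697, 0.1826]
eef_rot: [-0.0, 0.648, 0.762, -0.0]
wrist_force: [-4.4, -0.1, 6.2]
opening: 0.001
grasp_force: 3.5
```

```bash
python3 -m jog '[0,0,0.0003,0,0,0,1, 0,0,0.0006,0,0,0,1]'
```

```text
time_s: 18.27
eef_pos: [0.519, 0.0697, 0.1823]
eef_rot: [-0.0, 0.648, 0.762, -0.0]
wrist_force: [-4.9, -1.0, 10.9]
opening: 0.002
grasp_force: 4.8
```

```bash
python3 -m jog '[0,0,0.0003,0,0,0,1, 0,0,0.0004,0,0,0,1]'
```

```text
time_s: 18.52
eef_pos: [0.519, 0.0697, 0.1822]
eef_rot: [0.0, 0.648, 0.762, -0.0]
wrist_force: [-6.8, -0.6, 10.4]
opening: 0.001
grasp_force: 5.6
```

```bash
python3 -m jog '[0,-0.0003,0.0003,0,0,0,1, 0,-0.0005,0.0005,0,0,0,1]'
```

```text
time_s: 18.77
eef_pos: [0.519, 0.0697, 0.1821]
eef_rot: [0.0, 0.648, 0.762, 0.0]
wrist_force: [-5.7, 0.3, 11.8]
opening: 0.001
grasp_force: 6.2
```

```bash
python3 -m jog '[0,-0.0005,0.0003,0,0,0,1, 0,-0.001,0.0006,0,0,0,1]'
```

```text
time_s: 19.02
eef_pos: [0.5188, 0.0697, 0.182]
eef_rot: [0.001, 0.648, 0.762, 0.001]
wrist_force: [-2.7, 0.8, 13.3]
opening: -0.002
grasp_force: 6.5
```

```bash
python3 -m jog '[0,-0.0003,0.0003,0,0,0,1, 0,-0.0003,0.0004,0,0,0,1, 0,-0.0003,0.0004,0,0,0,1]'; python3 -m jog '[0,0,0,0,0,0,1, 0,0,0,0,0,0,1]'
```

```text
time_s: 19.4
eef_pos: [0.5188, 0.0697, 0.182]
eef_rot: [0.001, 0.648, 0.762, 0.001]
wrist_force: [-4.1, 1.4, 13.0]
opening: 0.002
grasp_force: 6.8
time_s: 19.65
eef_pos: [0.5188, 0.0696, 0.1819]
eef_rot: [0.001, 0.648, 0.762, 0.001]
wrist_force: [-3.2, 1.2, 13.7]
opening: 0.001
grasp_force: 6.8
```

```bash
python3 -m jog '[0,-0.0002,0.0003,0,0,0,1, 0,-0.0003,0.0005,0,0,0,1, 0,-0.0003,0.0005,0,0,0,1]'; python3 -m jog '[0,0,0,0,0,0,1, 0,0,0,0,0,0,1, 0,0,0,0,0,0,1, 0,0,0,0,0,0,1, 0,0,0,0,0,0,1, 0,0,0,0,0,0,1]'
```

```text
time_s: 20.02
eef_pos: [0.5188, 0.0696, 0.1818]
eef_rot: [0.002, 0.648, 0.762, 0.002]
wrist_force: [-3.8, 2.3, 15.7]
opening: -0.002
grasp_force: 7.6
time_s: 20.78
eef_pos: [0.5188, 0.0696, 0.1818]
eef_rot: [0.002, 0.648, 0.762, 0.002]
wrist_force: [-3.8, 1.5, 15.5]
opening: -0.0
grasp_force: 7.6
```

Held at ~15.5 N for 0.75 s. Retreat and check.

```bash
python3 -m jog '[0,0,-0.001,0,0,0,1, 0,0,-0.003,0,0,0,1, 0,0,-0.008,0,0,0,1, 0,0,-0.03,0,0,0,1, 0,0,-0.08,0,0,0,1, 0,0,-0.13,0,0,0,1, 0,0,-0.16,0,0,0,1, 0,0,-0.16,0,0,0,1, 0,0,-0.16,0,0,0,1]'
python3 - <<'E'
from h import *
s=json.load(open("s.json"))
c=camera("side");cv2.imwrite("pics/s6.png",cv2.resize(c["frame"][100:260,160:320,::-1],None,fx=3.7,fy=3.7,interpolation=cv2.INTER_CUBIC))
for th in (0,1,2,3.5,6):
    t=np.radians(th);u=np.array([-np.cos(t),0,np.sin(t)]);n=np.array([np.sin(t),0,np.cos(t)])
    P=[np.array([100,y,140])+200*u+14*n for y in(-125,125)]
    print(th,np.round((proj(c,toW(s,P))-[160,100])*3.7).tolist())
print(get_obs()["wrist_force"])
E
```

```text
time_s: 21.9
eef_pos: [0.5164, 0.0694, 0.3379]
eef_rot: [-0.001, 0.648, 0.762, -0.001]
wrist_force: [-0.1, -0.3, -1.2]
opening: -0.004
grasp_force: 0.0
0 [[419.0, 249.0], [353.0, 491.0]]
1 [[419.0, 247.0], [353.0, 489.0]]
2 [[418.0, 244.0], [352.0, 486.0]]
3.5 [[418.0, 240.0], [351.0, 482.0]]
6 [[416.0, 233.0], [349.0, 475.0]]
[ 0.03379624  0.40036753 -0.49685273]
```

View pics/s6.png

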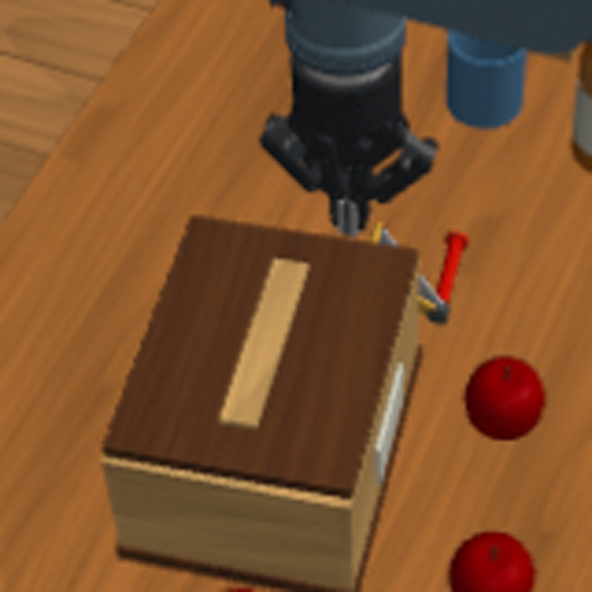

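The lid is flat: its front-edge corners at (418,250) and (352,493) match about 0–1° open. The stay is folded at the front and nothing else has moved.

```bash
python3 -c "from bench import *;print(hand_in())"
```

```text
the job is handed in; nothing more can be done
None
```

The job is handed in. The stay was unlocked with the lid still up, and the lid was lowered, pressed home at about 15 N for 0.75 s, and still looked shut after the arm withdrew. Simulated time was about 22 s. I saw nothing else moved in the last picture, which did not show the jar, bowl or third apple; the judge returned no verdict.

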